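Restock the pin-jar row of a roll-top lab cabinet, oldest in front

TASK

Roll the slatted shutter of the bench cabinet fully up and back until it stays open. Inside, slide the two older jars of pins forward along their row, without lifting them, until the first stands against the front lip and the second close up behind it; then take the closed jar of pins from the bench and set it down gently in the same row, close behind the other two. Keep the jars upright, and leave the other stock and the things on the bench where they are.

Things in the scene. Friction and masses are not known exactly. Their poses are not given: they have to be found in the camera images.
- cab: Light-grey roll-top bench cabinet, fixed, 488 mm deep, 404 wide, 309 high. Origin on the bench under its centre; x points to its back, y to its left seen from the robot, z up. Flat deck 45 mm above the bench. Half-round side walls (inner faces at y = -190 and 190 mm, radius 244 mm) about the level axis x = 0, z = 65 mm, on which the shutter turns.
- lip (a point): Middle of the inner face of the cabinet's front lip, at deck level: cabinet x = -203, y = 0, z = 45 mm; axes as the cabinet's. The lip rises 15 mm above the deck. Three straight rows run back from it along x, at y = -90, 0 and 90 mm, each between two aluminium rails 54 mm apart, 10 mm high and 205 mm long.
- hood (a point): Middle of the front edge of the fixed curved hood over the cabinet's rear half: cabinet x = 33, z = 274 mm. With the shutter fully open all that is in front of cabinet x = 20 mm is free from above; behind that stand shutter and hood, up to 340 mm high with the handle.
- shutter_body (a joint): Turn of the slatted shutter about its axis, rad: 0 closed on the lip, growing as it goes up and back, 1.69 fully open at its stop. The slats, 0.55 kg, run 229 mm from the axis as one. It starts ajar at 0.32 to 0.55. Friction keeps it where it is left from about 0.25 to 1.3; below that it drops shut, above it runs back to the stop by itself. At most 5 N at the handle moves it.
- handle (a point): Middle of the shutter's handle, a round steel bar 10 mm thick and 120 mm long, parallel to cabinet y, with a post at either end, 40 mm off the face of the bottom rail (35 mm clear behind the bar). It is carried with the shutter, 271 mm from the axis: cabinet x = -271 cos(j + 0.061), z = 65 + 271 sin(j + 0.061) mm at joint value j.
- jar_front: The first older jar of pins in the cabinet: glass, 44 mm across, with a 41 mm steel screw lid, 62 mm high in all, about 0.2 kg. Origin: centre of its underside. It stands on the deck, in whichever of the three rows holds the jars, 25 to 50 mm short of the lip; its x and y axes start parallel to the cabinet's. Against the lip its centre is at cabinet x = -181 mm.
- jar_rear: The second older jar of pins, same make, right behind the first in the same row, 3 to 18 mm of gap between them. Origin: centre of its underside. At least 60 mm of deck behind it is free and open from above once the shutter is up.
- jar_new: The new jar of pins, same make (44 mm across, 62 mm high, closed with a steel lid), standing on the bench to the left of the cabinet. Origin: centre of its underside.
- tin_front: Low round aluminium tin, 50 mm across, 25 mm high, in another row of the cabinet. Origin: centre of its underside. Not to be moved.
- tin_rear: A second such tin behind it. Not to be moved.
- carton_front: Pale square carton, 44 x 46 mm, 50 mm high, in the remaining row of the cabinet. Origin: centre of its underside. Not to be moved.
- carton_rear: A second such carton behind it. Not to be moved.
- funnel_jar: Open glass jar 44 mm across, partly filled with pins, with a stainless funnel (76 mm across, top 88 mm above the bench) standing in its mouth; on the bench. Origin: centre of its underside. Not to be moved.
- wax_spoon: Copper wax spoon, 170 mm long, lying on the bench in front of the cabinet, along its x axis. Not to be moved.
- stone_model: Blue stone dental model, about 70 x 60 mm, 30 mm high, on the bench at the left. Origin: under its middle. Not to be moved.
- caliper: Black sliding caliper lying flat on the bench, 160 mm long, along its x axis, 9 mm high. Not to be moved.
Mind the look-alikes: they are no part of the job. Leave any orange look-alike of the jar_new alone.

How it is judged (in metres and radians):
On the way, in this order (a step that is already met when the one before it is completed fails the run):
1. the shutter is rolled up and back to its stop and stays there (joint above 1.6 rad) (value of joint shutter_body above 1.6 rad), for 0.3 s.
2. the two older jars stand forward in their row: the first at most 12 mm from the lip, the second at most 12 mm behind it (x of jar_front in the frame of cab below -0.169 m and horizontal distance between jar_front and jar_rear below 0.056 m and x of jar_rear in the frame of cab below -0.118 m and ((y of jar_front in the frame of cab between -0.102 and -0.078 m and y of jar_rear in the frame of cab between -0.102 and -0.078 m) or (y of jar_front in the frame of cab between -0.012 and 0.012 m and y of jar_rear in the frame of cab between -0.012 and 0.012 m) or (y of jar_front in the frame of cab between 0.078 and 0.102 m and y of jar_rear in the frame of cab between 0.078 and 0.102 m))), for 0.2 s.
At the end, for the whole second after the job is handed in: shutter fully open (above 1.6 rad); in one row (each jar within 12 mm of its middle line) the first older jar at most 12 mm from the lip, the second at most 12 mm clear of it, the new jar behind, at most 20 mm clear of the second; all upright on the deck (within 7 degrees), released and at rest (value of joint shutter_body above 1.6 rad and x of jar_front in the frame of cab below -0.169 m and horizontal distance between jar_front and jar_rear below 0.056 m and x of jar_rear in the frame of cab below -0.118 m and ((y of jar_front in the frame of cab between -0.102 and -0.078 m and y of jar_rear in the frame of cab between -0.102 and -0.078 m and y of jar_new in the frame of cab between -0.102 and -0.078 m) or (y of jar_front in the frame of cab between -0.012 and 0.012 m and y of jar_rear in the frame of cab between -0.012 and 0.012 m and y of jar_new in the frame of cab between -0.012 and 0.012 m) or (y of jar_front in the frame of cab between 0.078 and 0.102 m and y of jar_rear in the frame of cab between 0.078 and 0.102 m and y of jar_new in the frame of cab between 0.078 and 0.102 m)) and horizontal distance between jar_rear and jar_new below 0.064 m and x of jar_new in the frame of cab above -0.105 m and angle between each of jar_front, jar_rear, jar_new's own z axis and vertical below 0.12 rad and height (world z) of jar_front between 0.04 and 0.052 m and height (world z) of jar_rear between 0.04 and 0.052 m and height (world z) of jar_new between 0.04 and 0.052 m and linear speed of each of jar_front, jar_rear, jar_new below 0.02 m/s); the robot touches nothing.
It fails at once if an older jar is lifted more than 15 mm off the deck (height (world z) of any of jar_front, jar_rear above 0.06 m).
It fails at once if a jar of pins is tipped more than about 30 degrees (angle between any of jar_front, jar_rear, jar_new's own z axis and vertical above 0.52 rad).
It fails at once if the new jar is dropped (falls free at more than 0.6 m/s, some 20 mm) (contact force between jar_new and the fingers below 0.05 N and linear speed of jar_new above 0.6 m/s).
It fails at once if other stock in the cabinet is moved more than 15 mm (distance of any of tin_front, tin_rear, carton_front, carton_rear from where it was at the start of the episode above 0.015 m).
It fails at once if something else on the bench is moved more than 20 mm (distance of any of funnel_jar, wax_spoon, stone_model, caliper from where it was at the start of the episode above 0.02 m).
It also fails if it takes over 72 s, if anything falls off the work surface, if the arm or the gripper's body presses on something with over 40 N, if the wrist force passes 120 N, or if a joint passes its speed limit or range.

ROBOT

A 6-joint arm with a two-finger parallel gripper is mounted at the origin on the work surface. World frame = base frame: x ahead of the robot, y to its left, z up, the work surface at z = 0. Lengths are in mm, angles in rad, forces in N, time in s.
With the tool pointing down it reaches from about 350 to 875 mm from the base axis. Payload 4.2 kg.
Tool frame: the origin (TCP) lies at the very end of the fingers, on their centre line; the grasp point (between the pads) lies 19 mm behind it; z points along the fingers, y is the line along which they close (so a half turn about z gives the same grasp; the last joint's range is limited). The gripper opens to 85 mm and grips with 20 to 120 N. Pads are 22 mm wide; open, the fingers measure 114 mm over their backs; the gripper's body (76 mm by 85 mm) begins 54 mm behind the grasp point. The pads swing forward as they close: fully open they stand 13 mm farther back than shut.
Start: joints at [1.539, 0.385, 0.008, 0, -1.194, -0.259], TCP at [179.167, 598.747, 200.412] pointing down, gripper open.
Joint ranges: [-3.14, 3.14], [-1.21, 2.06], [-1.07, 1.41], [-3.16, 2.05], [-2.99, -0.16], [-3.1, 3.1]. Speed limits (rad/s): [2.79, 2.79, 3.14, 3.14, 3.14, 3.14].

INTERFACE

Orientations are given as a unit quaternion [x, y, z, w].
In Python, from bench import arm gives the robot as it stands.
- The arm moves only by the tool servo_tool, never from a script. Its argument "rows" is a list that holds one entry, the list of rows, each a list of 7 numbers: the finger opening in mm, from 0 to 85.4, then the shift along the tool's x, y, z in mm, then the turn, a rotation vector about the tool's x, y, z in rad. A call has 1 to 10 rows; each row is the pose to reach, as a shift and turn from the pose commanded when the call began, along the tool's axes at that moment; what a row does not reach only later rows make up. A row lasts 1/8 s, in which the tool goes at most 62.5 mm and 10.7 degrees, less where a joint would pass 70% of its speed; a pose out of reach is approached as far as the arm can. A call with a gripper value outside its range is refused whole. The fingers move at their own pace and stop on an object; the grip force is fixed at half the most. Time passes only in rows, so rows that repeat a pose let the fingers close. It gives the time, the measured TCP pose, the force, the opening and the grip force at its end, in the units of the state.
- arm.read_state(): the state, without advancing time (a new reading comes with each control period).
- arm.get_image(name): name is "scene" or "top"; returns the picture (480x640x3 uint8, red, green, blue); there is no depth.
- arm.camera_params(name): a dict with "intrinsics" (3x3 intrinsics, pixels), "D" ([k1, k2, p1, p2, k3] as OpenCV has them; the pictures are not rectified), "R" (3x3) and "t" (3): a world point X has camera coordinates R X + t. Camera axes: x right, y down, z forward; pixel columns grow to the right and rows downward; lengths in mm; the calibration is good to about 2 mm. A picture is of the moment at which its call begins. camera_params takes no time and is no camera call.
- arm.job_done(): hands the job in; it is judged then, once.
The state is a dict: "clock": time; "joints": joint angles; "joint_vel": joint speeds; "joint_efforts": joint torques, N m; "position": TCP position; "ee_rot": TCP orientation; "contact_force": force on the tool from outside, world axes, zero at the start; "wrist_torque": the same for the moment, N m; "gripper_width": finger opening in mm; "grasp_force": force on a finger pad.
Only numpy, scipy, OpenCV 4.12 (cv2) and the standard library are available. Lean on these libraries where they do the work, as an engineer would, in place of code of your own. Each camera call takes 0.05 s, during which the arm holds its last target. There are 200 camera calls.

## Working session

There is one attempt and no reset: what is moved stays moved. The work goes in short steps, Python scripts to look and compute and a tool call to move; the robot and the scene stay as the last step left them, time stands still between calls to the robot, and variables do not carry over. Pictures are saved under pics/ and viewed, at most 10 in all, crops included, and the job is handed in when it is done.

Besides the shell and the picture viewer there is one more tool, called after "Emit:" as name([rows], argument=value, ...), one row to a line, values as JSON. servo_tool: Moves the arm, as the interface text tells. Its arguments: {"type":"object","properties":{"rows":{"type":"array"}},"required":["rows"]}

```bash
mkdir -p pics
cat > h.py <<'E'
import numpy as np, cv2
from bench import arm
from scipy.spatial.transform import Rotation as Ro
def cam(n):
    p=arm.camera_params(n); return [np.array(p[k],float) for k in("intrinsics","D","R","t")]
def ray(n,uv,z):
    K,D,R,t=cam(n); q=cv2.undistortPoints(np.array(uv,float).reshape(-1,1,2),K,D).reshape(-1,2)
    c=-R.T@t; d=np.c_[q,np.ones(len(q))]@R
    return c+d*((z-c[2])/d[:,2])[:,None]
def proj(n,X):
    K,D,R,t=cam(n); return cv2.projectPoints(np.array(X,float).reshape(-1,1,3),cv2.Rodrigues(R)[0],t,K,D)[0].reshape(-1,2)
def snap(n,f,box=None,s=1):
    im=arm.get_image(n)[:,:,::-1]
    if box: x0,y0,x1,y1=box; im=im[y0:y1,x0:x1]
    cv2.imwrite("pics/"+f,cv2.resize(im,None,fx=s,fy=s,interpolation=cv2.INTER_CUBIC))
E
python3 - <<'E'
from h import *
s=arm.read_state();print(s)
snap("scene","s0.png");snap("top","t0.png")
for n in("scene","top"):
    K,D,R,t=cam(n);print(n,K[0,0],(-R.T@t).round(),R[2].round(2))
E
```

```text
{'clock': 0.0, 'joints': array([ 1.53862118e+00,  3.85533425e-01,  6.64012031e-03, -4.89113701e-04,
       -1.19399384e+00, -2.58615281e-01]), 'joint_vel': array([-1.38982927e-04,  1.96460117e-03,  2.54451236e-04,  1.27303816e-03,
       -5.48735535e-05, -2.45016998e-04]), 'joint_efforts': array([-1.08524790e-03, -3.92291486e+01,  1.88408142e+01,  4.18627247e+00,
       -4.48858991e-03, -4.33581704e-06]), 'position': array([178.98547739, 598.15201111, 199.34267361]), 'ee_rot': array([ 9.89435082e-01, -1.44972669e-01, -1.07742295e-04,  1.06439452e-03]), 'contact_force': array([ 0.51961404,  0.57493971, -0.67309796]), 'wrist_torque': array([-0.02020117, -0.0194781 ,  0.03649805]), 'grasp_force': 0.0, 'gripper_width': 85.23965255509484}
scene 568.8415449203953 [ 163.  127. 1269.] [ 0.31  0.01 -0.95]
top 603.158252404481 [ 300.  123. 1692.] [ 0.17  0.01 -0.99]
```

View pics/s0.png

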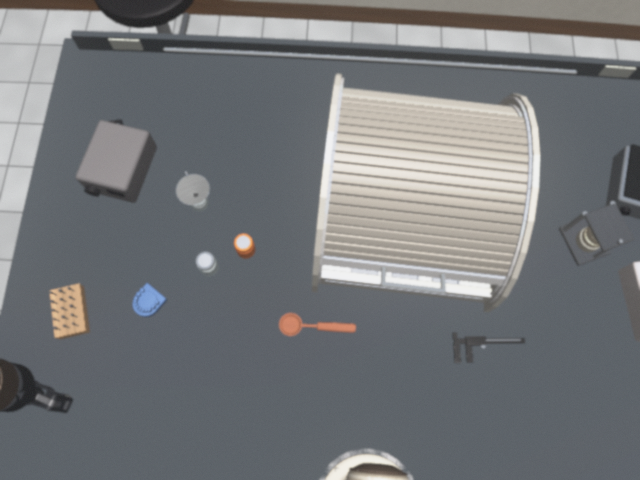

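View pics/t0.png

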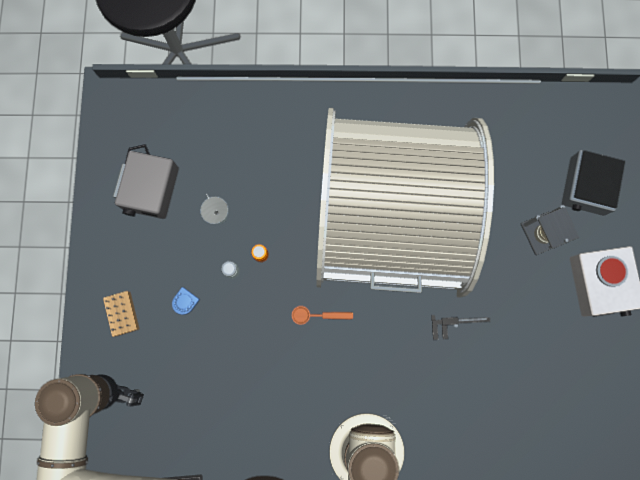

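Scene shows the cabinet about (425,190), handle near (413,277); top has the handle at (397,284). Candidates for the new jar: pale-lidded one at top (229,269)/scene (205,261), and an orange-bodied look-alike at top (260,253)/scene (244,244). The pale one fits. I'll confirm it in an enlarged crop, along with the cabinet.

Run:
```python
from h import *
a=cv2.imread("pics/t0.png");
A=cv2.resize(a[95:305,305:505],None,fx=2.8,fy=2.8,interpolation=cv2.INTER_CUBIC)
B=cv2.resize(a[225:305,215:285],None,fx=3,fy=3,interpolation=cv2.INTER_CUBIC)
s=cv2.imread("pics/s0.png");C=cv2.resize(s[225:295,190:260],None,fx=3,fy=3,interpolation=cv2.INTER_CUBIC)
o=np.zeros((590,780,3),np.uint8);o[:588,:560]=A;o[:240,565:775]=B;o[250:460,565:775]=C
cv2.imwrite("pics/c0.png",o)
print(ray("top",[[229,269],[260,253]],62),ray("scene",[[205,261],[244,243]],62))
```

```text
[[483.85555765 377.96505135  62.        ]
 [528.65813741 294.74559136  62.        ]] [[482.54389195 377.72020431  62.        ]
 [528.97102074 295.66878291  62.        ]]
```

View pics/c0.png

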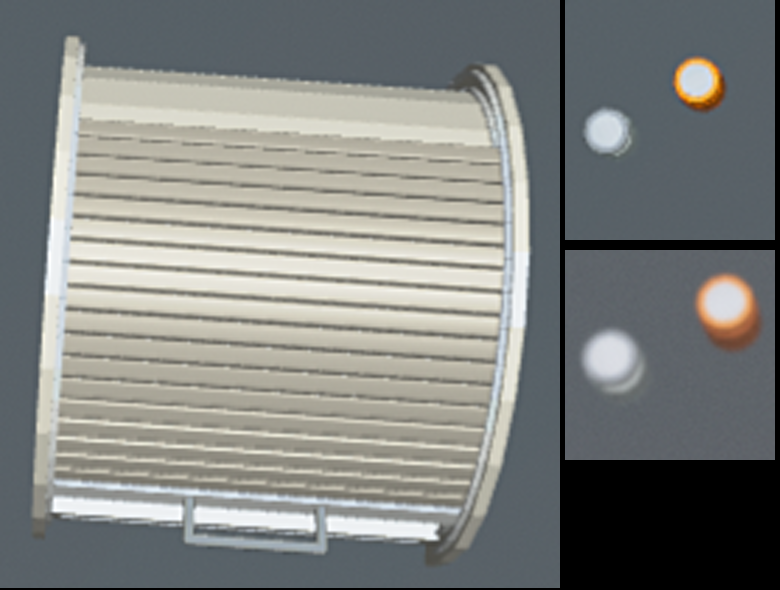

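```bash
cat > fit.py <<'E'
from h import *
from scipy.optimize import least_squares
T=lambda u:[305+u[0]/2.8,95+u[1]/2.8]
def hd(j,y):return [-271*np.cos(j+.061),y,65+271*np.sin(j+.061)]
pts=[([-244,202,0],(35,535)),([-244,190,0],(45,537)),([-244,-190,0],(428,562)),([-244,-202,0],(446,562)),
([33,190,274],(77,119)),([33,-190,274],(502,149)),("h60",(188,542)),("h-60",(324,550))]
def C2W(p,X):
    c,s=np.cos(p[2]),np.sin(p[2]);X=np.atleast_2d(X)
    return np.c_[p[0]+c*X[:,0]-s*X[:,1],p[1]+s*X[:,0]+c*X[:,1],X[:,2]]
def res(p):
    X=[hd(p[3],float(a[1:])) if isinstance(a,str) else a for a,_ in pts]
    return (proj("top",C2W(p,X))-np.array([T(b) for _,b in pts])).ravel()
r=least_squares(res,[680,0,0,.4]);print(r.x.round(3),r.fun.reshape(-1,2).round(1).tolist())
np.save("cab.npy",r.x)
p=r.x
print("handle",C2W(p,hd(p[3],0)),"lip",C2W(p,[-203,0,45]),proj("scene",C2W(p,[hd(p[3],60),hd(p[3],-60),[-244,202,0],[-244,-202,0],[33,190,274],[33,-190,274]])).round(1).tolist())
E
python3 fit.py
```

```text
[ 7.00624e+02 -8.13540e+01 -5.00000e-02  6.10000e-02] [[1.7, -7.7], [2.4, -8.2], [0.8, -9.0], [-1.4, -8.7], [-2.0, 17.1], [1.8, 15.5], [-0.0, -1.2], [-3.2, -1.3]]
handle [[431.96990297 -67.79256652  97.89639479]] lip [[497.88194165 -71.1197376   45.        ]] [[381.6, 288.5], [438.3, 294.4], [315.4, 280.8], [491.4, 299.2], [337.4, 113.8], [528.0, 133.4]]
```

```bash
sed -i 's/^(\[33,190.*$//; s/^(\[33,190,274\].*("h60"/("h60"/' fit.py
python3 - <<'E'
s=open('fit.py').read()
s=s.replace('(446,562)),\n','(446,562)),("h60",(188,542)),("h-60",(324,550))]\n')
s=s.replace("    return (proj","    a=np.linspace(.3,2.5,60)\n    e=[proj('top',C2W(p,np.c_[244*np.cos(a),0*a+y,65+244*np.sin(a)]))[:,1].min()-(95+v/2.8) for y,v in((196,37),(-202,66))]\n    return np.r_[e,(proj").replace(".ravel()",".ravel()]").replace("r.fun.reshape","r.fun[:2],r.fun[2:].reshape")
open('fit.py','w').write(s)
E
python3 fit.py
```

```text
[ 6.75161e+02 -8.00290e+01 -5.90000e-02  3.11000e-01] [-1.07649712 -1.61532205] [[0.4, 0.7], [1.1, 0.2], [-0.2, 0.7], [-2.4, 1.0], [1.1, -0.1], [-0.2, 0.3]]
handle [[423.16317766 -65.10968319 163.56738484]] lip [[472.51580354 -68.03155473  45.        ]] [[384.1, 285.2], [444.1, 292.0], [313.3, 290.8], [490.3, 310.8], [336.4, 124.3], [528.3, 145.6]]
```

Run:
```python
from h import *
s=cv2.imread("pics/s0.png")[235:320,300:520]
cv2.imwrite("pics/c1.png",cv2.resize(s,None,fx=3.6,fy=3.6,interpolation=cv2.INTER_CUBIC))
```

```text
(no output)
```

View pics/c1.png

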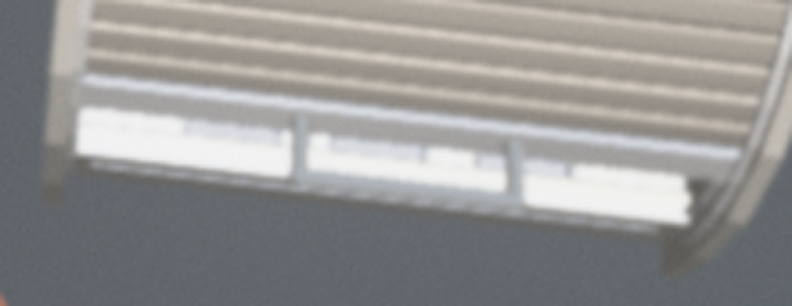

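The scene crop puts the handle ends at about (383,285) and (443,291), and the left and right wall tips at (312.5,290) and (485,311). The fit predicted these to about 1 px, so the cabinet pose holds. I'll add these points to the fit and plan the shutter move: tool vertical, fingers closing along cabinet x onto the bar.

```bash
python3 - <<'E'
s=open('fit.py').read()
s=s.replace("    return np.r_[e,","    sc=(proj('scene',C2W(p,[hd(p[3],60),hd(p[3],-60),[-244,202,0],[-244,-190,0]]))-[[382.8,285],[443,290.6],[312.5,289.8],[485.3,310.6]]).ravel()\n    return np.r_[e,sc,").replace("r.fun[:2],r.fun[2:]","r.fun[:2]*1,r.fun[2:]")
open('fit.py','w').write(s)
E
python3 fit.py
cat >> h.py <<'E'
def to(pos,yaw):
    """tool-axis shift/turn to world TCP pos, tool down, tool y at world yaw"""
    s=arm.read_state();R=Ro.from_quat(s["ee_rot"])
    y=np.array([np.cos(yaw),np.sin(yaw),0]);z=np.array([0,0,-1.]);G=Ro.from_matrix(np.c_[np.cross(y,z),y,z])
    return R.inv().apply(np.array(pos)-s["position"]).round(1),(R.inv()*G).as_rotvec().round(3)
E
python3 -c "
from h import *
p=np.load('cab.npy');print(to([370,-60,260],p[2]+np.pi))"
```

```text
[ 6.7547e+02 -7.9517e+01 -6.1000e-02  3.1500e-01] [-1.29707602 -1.5925121 ] [[0.9, -0.3], [0.7, 1.0], [0.5, 0.7], [-0.7, -0.4], [0.1, 0.4], [0.8, 0.0], [-0.5, 0.7], [-2.7, 1.0], [0.7, -0.4], [-0.5, 0.0]]
handle [[423.82753588 -64.17872293 164.40804122]] lip [[472.84575097 -67.16647728  45.        ]] [[383.7, 284.7], [443.7, 291.6], [313.0, 290.5], [489.8, 310.8], [336.2, 124.0], [528.1, 145.6]]
(array([371.8, 575.9, -59.4]), array([ 2.000e-03, -1.000e-03,  1.341e+00]))
```

Emit:
servo_tool([
  [[35, 40, 57, -30, 0, 0, 0.13], [35, 80, 113, -60, 0, 0, 0.27], [35, 120, 170, -60, 0, 0, 0.4], [35, 160, 227, -60, 0, 0, 0.54], [35, 200, 284, -60, 0, 0, 0.67], [35, 240, 340, -60, 0, 0, 0.8], [35, 280, 397, -60, 0, 0, 0.94], [35, 320, 454, -60, 0, 0, 1.07], [35, 360, 510, -60, 0, 0, 1.2], [35, 400, 567, -60, 0, 0, 1.34]],
])

```text
clock: 1.35
position: [374.5, 14.4, 260.6]
ee_rot: [-0.684, 0.729, -0.0, 0.001]
contact_force: [1.4, 1.2, -0.0]
gripper_width: 35.0
grasp_force: 0.0
```

```bash
python3 -c "
from h import *
p=np.load('cab.npy');print(arm.read_state()['position'],to([418.8,-63.9,190],p[2]+np.pi),to([418.8,-63.9,145],p[2]+np.pi))"
```

```text
[374.47444961  14.3723977  260.57475131] (array([ 75.3, -49.2,  70.6]), array([-0.001,  0.001, -0.003])) (array([ 75.4, -49.1, 115.6]), array([-0.001,  0.001, -0.003]))
```

Emit:
servo_tool([
  [[35, 0, 0, 0, 0, 0, 0], [35, 0, 0, 0, 0, 0, 0]],
])

```text
clock: 1.6
position: [374.2, 16.0, 260.1]
ee_rot: [-0.685, 0.728, 0.0, -0.0]
contact_force: [0.5, 0.7, -0.1]
gripper_width: 35.0
grasp_force: 0.0
```

```bash
python3 -c "
from h import *
p=np.load('cab.npy');print(arm.read_state()['position'],to([418.8,-63.9,190],p[2]+np.pi),to([418.8,-63.9,145],p[2]+np.pi))"
```

```text
[374.23184647  15.95371713 260.09454932] (array([ 77. , -49.4,  70.1]), array([ 0.001,  0.   , -0.   ])) (array([ 77. , -49.5, 115.1]), array([ 0.001,  0.   , -0.   ]))
```

Emit:
servo_tool([
  [[35, 39, -25, 20, 0, 0, 0], [35, 77, -49.5, 50, 0, 0, 0], [35, 77, -49.5, 70, 0, 0, 0], [35, 77, -49.5, 85, 0, 0, 0], [35, 77, -49.5, 100, 0, 0, 0], [35, 77, -49.5, 113, 0, 0, 0], [35, 77, -49.5, 113, 0, 0, 0]],
])

```text
clock: 2.48
position: [418.7, -62.5, 146.6]
ee_rot: [-0.687, 0.727, 0.001, -0.001]
contact_force: [-0.0, 0.1, -0.1]
gripper_width: 34.9
grasp_force: 0.0
```

```bash
python3 -c "
from h import *
print(arm.read_state()['position']);snap('top','t1.png',(350,230,450,330),4);snap('scene','s1.png',(360,220,480,320),4)
a=cv2.imread('pics/t1.png');b=cv2.imread('pics/s1.png');cv2.imwrite('pics/c2.png',cv2.resize(np.hstack([a,b]),None,fx=.9,fy=.9))"
```

```text
[418.70611048 -62.45250264 146.58003586]
```

View pics/c2.png

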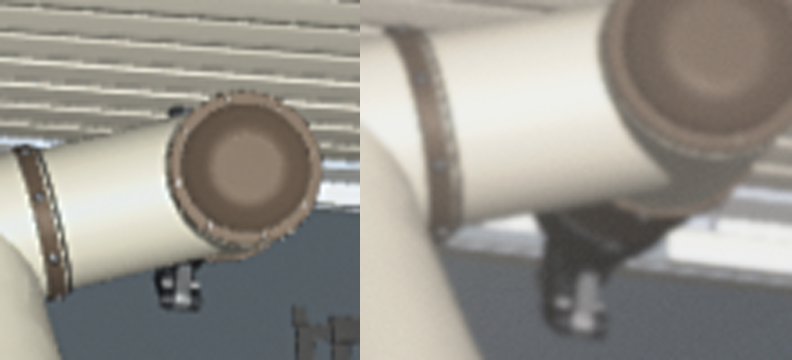

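No contact going down; the arm hides the handle in both views. I'll centre on the bar and close.

Emit:
servo_tool([
  [[25, 0, -3, 0, 0, 0, 0], [15, 0, -5, 0, 0, 0, 0], [5, 0, -5, 0, 0, 0, 0], [5, 0, -5, 0, 0, 0, 0], [5, 0, -5, 0, 0, 0, 0]],
])

```text
clock: 3.2
position: [424.2, -63.9, 147.4]
ee_rot: [-0.686, 0.728, 0.0, 0.0]
contact_force: [-0.3, 0.4, -0.1]
gripper_width: 4.9
grasp_force: 0.0
```

The fingers closed to 4.9 mm without the bar between them. I'll reopen, back out the same way, clear the view and re-measure.

Emit:
servo_tool([
  [[35, 0, 5, 0, 0, 0, 0], [35, 0, 5, 0, 0, 0, 0], [35, 0, 5, 0, 0, 0, 0], [35, 0, 5, -40, 0, 0, 0], [35, 0, 5, -80, 0, 0, 0], [35, -50, 30, -110, 0, 0, 0], [35, -110, 50, -113, 0, 0, 0], [35, -170, 60, -113, 0, 0, 0], [35, -230, 70, -113, 0, 0, 0], [35, -290, 90, -113, 0, 0, 0]],
])

```text
clock: 4.45
position: [351.6, 232.5, 260.7]
ee_rot: [-0.686, 0.728, -0.0, 0.001]
contact_force: [1.7, 0.4, -0.2]
gripper_width: 35.2
grasp_force: 0.0
```

```bash
python3 -c "
from h import *
print(arm.read_state()['position'])
t=arm.get_image('top')[:,:,::-1];s=arm.get_image('scene')[:,:,::-1];cv2.imwrite('pics/t2.png',t);cv2.imwrite('pics/s2.png',s)
a=cv2.resize(t[235:300,310:480],(765,292),interpolation=cv2.INTER_CUBIC);b=cv2.resize(s[240:310,310:500],(765,282),interpolation=cv2.INTER_CUBIC)
cv2.imwrite('pics/c3.png',np.vstack([a,b]))"
```

```text
[351.55677395 232.49096068 260.69975014]
```

View pics/c3.png

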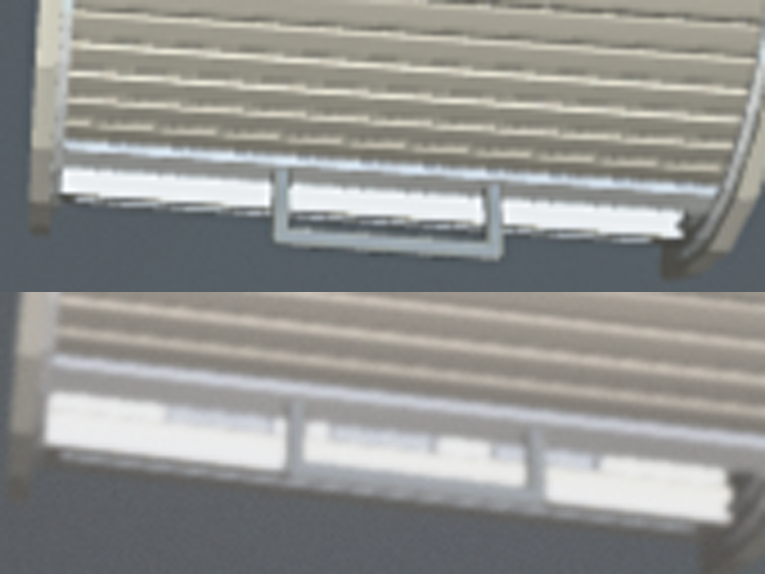

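```bash
python3 -c "
from h import *
for z in (120,140,164,180,200,220): print(z,ray('top',[[372,287.9],[420.7,291.2]],z)[:,:2].round(1).tolist(),ray('scene',[[382.7,284.3],[442.2,290]],z)[:,:2].round(1).tolist())"
```

```text
120 [[431.7, -5.7], [424.4, -132.5]] [[438.9, -7.4], [433.8, -131.0]]
140 [[430.1, -4.1], [422.8, -129.2]] [[434.1, -5.1], [429.1, -126.6]]
164 [[428.1, -2.1], [420.9, -125.3]] [[428.4, -2.3], [423.4, -121.2]]
180 [[426.7, -0.8], [419.6, -122.7]] [[424.5, -0.4], [419.6, -117.6]]
200 [[425.0, 0.8], [418.1, -119.5]] [[419.7, 1.9], [414.9, -113.1]]
220 [[423.4, 2.5], [416.5, -116.2]] [[414.9, 4.2], [410.2, -108.6]]
```

```bash
python3 -c "
from h import *
print(proj('top',[[418.7,-62.5,146.6],[424,-64,168],[418.7,-62.5,240]]),proj('scene',[[418.7,-62.5,146.6],[424,-64,168],[418.7,-62.5,240]]))
p=arm.read_state()['position'];print(p,proj('top',[p,p+[0,0,100]]),proj('scene',[p,p+[0,0,100]]))
t=cv2.imread('pics/t2.png');s=cv2.imread('pics/s2.png')
cv2.imwrite('pics/c4.png',np.hstack([cv2.resize(t[230:380,220:370],(400,400)),cv2.resize(s[230:400,200:370],(400,400))]))"
```

```text
[[395.06176562 292.35522543]
 [396.64611611 289.61584516]
 [399.69202687 289.4100731 ]] [[411.34760147 292.5848704 ]
 [413.94120686 287.70201754]
 [419.8421778  281.84879349]]
[350.96575012 234.98954771 260.19120963] [[274.75029792 316.16585976]
 [271.22012924 314.48461708]] [[256.13265826 306.68358741]
 [250.55891014 295.00916518]]
```

View pics/c4.png

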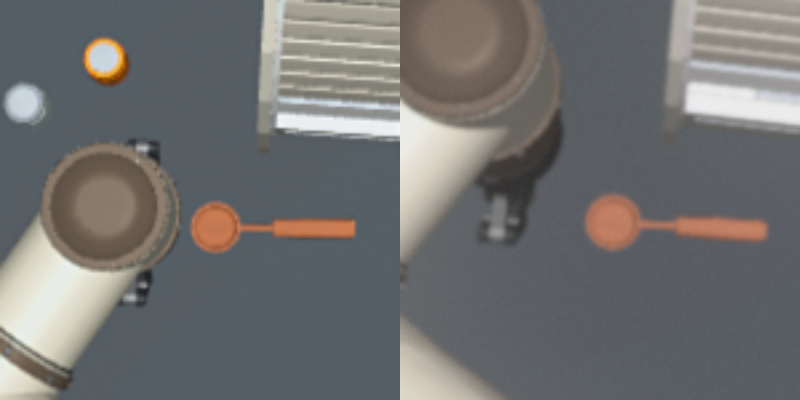

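The handle hasn't moved and sits at about (396,289.5) in top and (412,287) in scene. The two views give x,y of about (423,-64), but z is only good to ±20 mm. The joint range implies z ≥ 166, so the bar was probably above the pads. I'll retry with the grip about 25 mm higher.

```bash
python3 -c "
from h import *
p=np.load('cab.npy');print(arm.read_state()['position'],to([417,-63.5,240],p[2]+np.pi),to([417,-63.5,172],p[2]+np.pi))"
```

```text
[350.96575012 234.98954771 260.19120963] (array([294.6, -81.7,  20. ]), array([-0.   ,  0.001,  0.008])) (array([294.6, -81.7,  88. ]), array([-0.   ,  0.001,  0.008]))
```

Emit:
servo_tool([
  [[35, 60, -17, 0, 0, 0, 0.008], [35, 120, -34, 0, 0, 0, 0.008], [35, 180, -51, 0, 0, 0, 0.008], [35, 240, -67, 0, 0, 0, 0.008], [35, 294.5, -82, 20, 0, 0, 0.008], [35, 294.5, -82, 50, 0, 0, 0.008], [35, 294.5, -82, 75, 0, 0, 0.008], [35, 294.5, -82, 88, 0, 0, 0.008], [35, 294.5, -82, 88, 0, 0, 0.008]],
])

```text
clock: 5.68
position: [415.8, -68.7, 172.0]
ee_rot: [-0.683, 0.731, 0.0, -0.001]
contact_force: [0.2, 0.4, 0.7]
gripper_width: 34.8
grasp_force: 0.0
```

Emit:
servo_tool([
  [[25, 0, -3, 0, 0, 0, 0], [15, 0, -5, 0, 0, 0, 0], [5, 0, -5, 0, 0, 0, 0], [5, 0, -5, 0, 0, 0, 0]],
])

```text
clock: 6.18
position: [421.3, -68.8, 172.6]
ee_rot: [-0.683, 0.731, -0.0, 0.0]
contact_force: [-0.1, 0.2, 0.2]
gripper_width: 5.2
grasp_force: 0.0
```

Still no contact. I'll probe straight down with the fingers closed, in small steps.

Emit:
servo_tool([
  [[0, 0, 0, 3, 0, 0, 0], [0, 0, 0, 6, 0, 0, 0], [0, 0, 0, 9, 0, 0, 0], [0, 0, 0, 9, 0, 0, 0]],
])

```text
clock: 6.68
position: [420.9, -68.9, 163.0]
ee_rot: [-0.683, 0.731, 0.0, -0.0]
contact_force: [-0.2, 0.8, 0.1]
gripper_width: -0.1
grasp_force: 0.0
```

Emit:
servo_tool([
  [[0, 0, 0, 3, 0, 0, 0], [0, 0, 0, 6, 0, 0, 0], [0, 0, 0, 8, 0, 0, 0], [0, 0, 0, 8, 0, 0, 0]],
])

```text
clock: 7.18
position: [421.1, -68.9, 155.2]
ee_rot: [-0.683, 0.731, 0.0, -0.0]
contact_force: [1.4, -0.5, -0.5]
gripper_width: 0.2
grasp_force: 0.0
```

Emit:
servo_tool([
  [[0, 0, 0, 4, 0, 0, 0], [0, 0, 0, 8, 0, 0, 0], [0, 0, 0, 10, 0, 0, 0], [0, 0, 0, 10, 0, 0, 0]],
])

```text
clock: 7.68
position: [421.1, -68.9, 145.2]
ee_rot: [-0.683, 0.731, 0.0, -0.0]
contact_force: [1.0, 0.0, -0.1]
gripper_width: -0.0
grasp_force: 0.0
```

Emit:
servo_tool([
  [[0, 0, 0, 3, 0, 0, 0], [0, 0, 0, 6, 0, 0, 0], [0, 0, 0, 8, 0, 0, 0], [0, 0, 0, 8, 0, 0, 0]],
])

```text
clock: 8.18
position: [421.2, -68.9, 137.2]
ee_rot: [-0.683, 0.731, 0.0, -0.0]
contact_force: [-0.3, 0.4, -0.2]
gripper_width: 0.2
grasp_force: 0.0
```

```bash
python3 -c "
from h import *
print(proj('top',[[0,0,0]]),proj('scene',[[0,0,0]]))
for z in (260,300,340,380):print(z,ray('top',[[274.4,286.3],[271.8,338.8]],z).round(),ray('scene',[[242.5,332]],z).round())
for i in('t0','t2','s0','s2'):
  g=cv2.imread(f'pics/{i}.png').astype(int); 
  a=(g[275:300,397] if i[0]=='t' else g[262:308,413]); print(i,a.mean(1).astype(int).tolist())
"
```

```text
[[366.67568683 451.99252329]] [[367.03478241 504.52116735]]
260 [[421. 237. 260.]
 [298. 241. 260.]] [[304. 255. 260.]]
300 [[418. 234. 300.]
 [298. 237. 300.]] [[299. 250. 300.]]
340 [[415. 231. 340.]
 [298. 234. 340.]] [[293. 245. 340.]]
380 [[411. 228. 380.]
 [298. 231. 380.]] [[287. 240. 380.]]
t0 [142, 149, 204, 244, 240, 239, 242, 236, 152, 164, 91, 91, 124, 172, 174, 157, 90, 93, 96, 96, 97, 96, 96, 97, 96]
t2 [138, 145, 198, 242, 238, 236, 239, 232, 147, 160, 89, 88, 121, 167, 169, 152, 88, 91, 95, 94, 93, 94, 94, 93, 93]
s0 [142, 137, 142, 166, 198, 213, 203, 176, 164, 163, 160, 163, 171, 195, 216, 221, 221, 227, 237, 240, 240, 239, 229, 204, 185, 178, 168, 157, 148, 135, 116, 105, 105, 103, 105, 105, 106, 106, 104, 107, 103, 104, 106, 104, 106, 106]
s2 [133, 129, 133, 154, 184, 201, 189, 166, 155, 152, 151, 152, 161, 184, 203, 213, 213, 218, 228, 234, 234, 232, 221, 192, 172, 166, 157, 146, 138, 127, 109, 98, 95, 98, 99, 98, 98, 97, 97, 98, 97, 97, 98, 99, 98, 99]
```

The row profile puts the bar at about (397,288.4) in top and (413,288) in scene, which shifts the triangulated height down to around 130–145. I'll try lower.

Emit:
servo_tool([
  [[0, 0, 0, -20, 0, 0, 0], [35, 0, -2, -23, 0, 0, 0], [35, 0, -3, -23, 0, 0, 0], [35, 0, -3, -23, 0, 0, 0], [35, 0, -3, -12, 0, 0, 0], [35, 0, -3, -4, 0, 0, 0], [35, 0, -3, 4, 0, 0, 0], [35, 0, -3, 12, 0, 0, 0], [35, 0, -3, 18, 0, 0, 0], [35, 0, -3, 18, 0, 0, 0]],
])

```text
clock: 9.43
position: [423.9, -69.1, 118.9]
ee_rot: [-0.683, 0.731, 0.0, -0.001]
contact_force: [-0.4, 0.9, 0.0]
gripper_width: 35.3
grasp_force: 0.0
```

Emit:
servo_tool([
  [[20, 0, 0, 0, 0, 0, 0], [5, 0, 0, 0, 0, 0, 0], [5, 0, 0, 0, 0, 0, 0], [5, 0, 0, 0, 0, 0, 0]],
])

```text
clock: 9.93
position: [418.9, -68.8, 118.2]
ee_rot: [-0.682, 0.731, 0.004, -0.004]
contact_force: [-10.0, 5.1, 2.9]
gripper_width: 7.6
grasp_force: 58.5
```

Something is now gripped (58 N, opening 7.6 mm). I'll look before lifting.

```bash
python3 -c "
from h import *
t=arm.get_image('top')[:,:,::-1];s=arm.get_image('scene')[:,:,::-1];cv2.imwrite('pics/t5.png',t);cv2.imwrite('pics/s5.png',s)
a=cv2.resize(t[230:350,310:500],(399,600*42//100),interpolation=cv2.INTER_CUBIC)
b=cv2.resize(s[220:340,300:500],(399,252),interpolation=cv2.INTER_CUBIC)
c=cv2.resize(t[270:340,360:440],(399,349),interpolation=cv2.INTER_CUBIC)[:340]
d=cv2.resize(s[255:325,370:450],(399,349),interpolation=cv2.INTER_CUBIC)[:340]
cv2.imwrite('pics/c5.png',np.vstack([np.hstack([a,b]),np.hstack([c,d])]))
print(arm.read_state()['position'],arm.read_state()['contact_force'])"
```

```text
[418.91767921 -68.82368841 118.12751102] [-8.47299585  5.23733038  3.02191851]
```

View pics/c5.png

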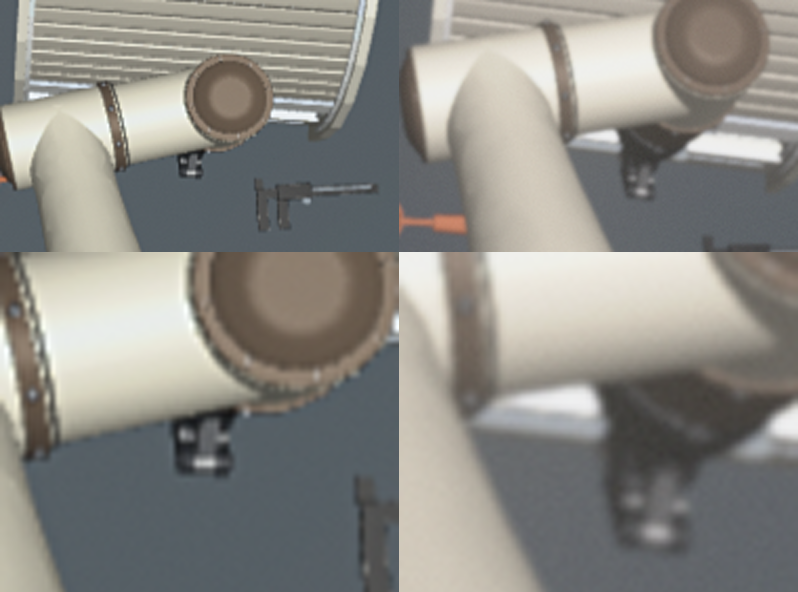

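```bash
python3 -c "
from h import *
for i in('t2','t5'):
  g=cv2.imread(f'pics/{i}.png').astype(int); print(i,[g[268:296,c].mean(1).astype(int).tolist() for c in(450,458)])
for i in('s2','s5'):
  g=cv2.imread(f'pics/{i}.png').astype(int); print(i,g[262:308,475].mean(1).astype(int).tolist())
"
```

```text
t2 [[120, 119, 147, 177, 120, 110, 122, 173, 204, 152, 136, 134, 143, 201, 240, 237, 236, 239, 226, 131, 155, 93, 90, 94, 93, 93, 94, 94], [124, 119, 124, 151, 157, 118, 111, 159, 222, 209, 136, 134, 136, 172, 232, 240, 238, 239, 241, 215, 89, 68, 73, 76, 75, 76, 74, 75]]
t5 [[182, 141, 120, 119, 146, 169, 127, 108, 116, 172, 209, 161, 128, 127, 163, 228, 240, 241, 225, 131, 156, 92, 89, 93, 94, 94, 93, 94], [154, 186, 126, 115, 118, 145, 167, 112, 104, 147, 218, 211, 130, 126, 129, 187, 244, 242, 241, 215, 90, 67, 73, 75, 74, 75, 74, 75]]
s2 [136, 134, 135, 148, 165, 167, 149, 131, 128, 127, 146, 178, 198, 190, 166, 149, 149, 148, 150, 170, 207, 228, 234, 233, 230, 230, 231, 233, 234, 234, 235, 232, 221, 182, 142, 142, 136, 113, 96, 95, 95, 97, 98, 98, 98, 98]
s5 [163, 173, 158, 141, 135, 132, 138, 156, 170, 160, 140, 128, 126, 141, 179, 204, 199, 169, 149, 146, 145, 151, 175, 213, 229, 233, 236, 237, 238, 238, 238, 237, 226, 187, 148, 146, 143, 116, 101, 99, 99, 101, 100, 99, 102, 101]
```

The rail has dropped a few mm in both views, so the bar is in the fingers, at about x = 419. I'll lift a little along the arc and read the forces.

Emit:
servo_tool([
  [[5, 0, 1, -4, 0, 0, 0], [5, 0, 0, -8, 0, 0, 0], [5, 0, 0, -12, 0, 0, 0], [5, 0, 0, -12, 0, 0, 0]],
])

```text
clock: 10.52
position: [425.0, -69.1, 132.1]
ee_rot: [-0.683, 0.731, -0.001, 0.001]
contact_force: [-0.6, 0.2, -1.8]
gripper_width: 7.3
grasp_force: 58.8
```

```bash
python3 -c "
from h import *
s=arm.read_state();print(s['wrist_torque'],s['contact_force'],s['position'])
g=arm.get_image('top')[:,:,::-1].astype(int); print([g[268:296,c].mean(1).astype(int).tolist() for c in(450,458)])
"
```

```text
[0.18041581 0.56434447 0.02509242] [-0.60346605  0.18924818 -1.83224858] [425.00606053 -69.1379782  132.10823299]
[[122, 150, 183, 134, 115, 116, 163, 220, 203, 143, 136, 135, 169, 230, 238, 236, 236, 239, 226, 132, 156, 93, 90, 94, 93, 93, 94, 93], [121, 122, 152, 176, 119, 110, 121, 173, 205, 154, 139, 136, 146, 203, 240, 238, 237, 239, 241, 216, 90, 67, 75, 74, 74, 75, 75, 74]]
```

Emit:
servo_tool([
  [[5, 0, -2, -5, 0, 0, 0], [5, 0, -4, -10, 0, 0, 0], [5, 0, -6, -15, 0, 0, 0], [5, 0, -8, -20, 0, 0, 0], [5, 0, -8, -20, 0, 0, 0]],
])

```text
clock: 11.2
position: [435.2, -69.5, 153.0]
ee_rot: [-0.683, 0.73, -0.002, 0.002]
contact_force: [6.1, -1.9, -3.5]
gripper_width: 7.1
grasp_force: 58.8
```

```bash
python3 -c "
from h import *
s=arm.read_state();print(s['wrist_torque'],s['contact_force'],s['position'])
g=arm.get_image('top')[:,:,::-1];cv2.imwrite('pics/t6.png',g);g=g.astype(int); print([g[258:296,c].mean(1).astype(int).tolist() for c in(450,458)])
"
```

```text
[-0.46595906 -1.53307467  0.16284679] [ 6.09779449 -1.91131255 -3.49276338] [435.21927198 -69.53464859 152.98223314]
[[150, 212, 155, 134, 131, 124, 152, 201, 141, 124, 120, 133, 183, 205, 158, 152, 151, 148, 157, 211, 238, 235, 230, 235, 235, 236, 236, 239, 226, 131, 156, 92, 89, 93, 93, 93, 93, 93], [140, 166, 211, 138, 131, 128, 127, 161, 191, 128, 120, 123, 167, 220, 207, 155, 150, 150, 149, 195, 242, 235, 226, 236, 236, 236, 237, 239, 241, 215, 91, 68, 74, 74, 75, 75, 75, 76]]
```

The TCP follows the right arc and low forces confirm the bar is held, but only near the fingertips (chord 7 mm). I'll open slightly, go 18 mm lower and re-grip.

Emit:
servo_tool([
  [[22, 0, -2, 0, 0, 0, 0], [22, 0, -2, 0, 0, 0, 0], [22, 0, -2, 8, 0, 0, 0], [22, 0, -2, 17, 0, 0, 0], [22, 0, -2, 17, 0, 0, 0], [5, 0, -2, 17, 0, 0, 0], [5, 0, -2, 17, 0, 0, 0], [5, 0, -2, 17, 0, 0, 0]],
])

```text
clock: 12.25
position: [435.1, -69.8, 134.4]
ee_rot: [-0.683, 0.731, -0.001, 0.001]
contact_force: [5.2, -2.3, -6.0]
gripper_width: 8.3
grasp_force: 58.2
```

Emit:
servo_tool([
  [[5, 0, -4, -8, 0, 0, 0], [5, 0, -9, -16, 0, 0, 0], [5, 0, -16, -27, 0, 0, 0], [5, 0, -24, -38, 0, 0, 0], [5, 0, -24, -38, 0, 0, 0]],
])

```text
clock: 12.88
position: [460.4, -71.3, 172.9]
ee_rot: [-0.683, 0.731, -0.001, 0.001]
contact_force: [6.3, -2.1, -4.7]
gripper_width: 8.2
grasp_force: 58.8
```

Emit:
servo_tool([
  [[5, 0, -8, -10, 0, 0, 0], [5, 0, -16, -19, 0, 0, 0], [5, 0, -26, -29, 0, 0, 0], [5, 0, -36, -38, 0, 0, 0], [5, 0, -46, -47, 0, 0, 0], [5, 0, -57, -55, 0, 0, 0], [5, 0, -57, -55, 0, 0, 0]],
])

```text
clock: 13.75
position: [517.2, -74.8, 228.1]
ee_rot: [-0.683, 0.731, -0.001, 0.001]
contact_force: [5.8, 0.7, -5.8]
gripper_width: 8.5
grasp_force: 58.7
```

Emit:
servo_tool([
  [[5, 0, -11, -8, 0, 0, 0], [5, 0, -23, -15, 0, 0, 0], [5, 0, -35, -21, 0, 0, 0], [5, 0, -47, -27, 0, 0, 0], [5, 0, -60, -32, 0, 0, 0], [5, 0, -73, -37, 0, 0, 0], [5, 0, -86, -41, 0, 0, 0], [5, 0, -99, -44, 0, 0, 0], [5, 0, -112, -47, 0, 0, 0], [5, 0, -112, -47, 0, 0, 0]],
])

```text
clock: 15.0
position: [628.2, -81.7, 275.4]
ee_rot: [-0.683, 0.73, -0.0, 0.001]
contact_force: [3.7, 4.4, -1.7]
gripper_width: 8.3
grasp_force: 58.7
```

Emit:
servo_tool([
  [[5, 0, -13, -2, 0, 0, 0], [5, 0, -27, -3.5, 0, 0, 0], [5, 0, -42, -4, 0, 0, 0], [5, 0, -57, -4, 0, 0, 0], [5, 0, -72, -3, 0, 0, 0], [5, 0, -82, -2, 0, 0, 0], [5, 0, -90, -1, 0, 0, 0], [5, 0, -90, -1, 0, 0, 0]],
])

```text
clock: 16.0
position: [717.7, -87.2, 276.6]
ee_rot: [-0.683, 0.73, -0.0, 0.002]
contact_force: [3.6, 5.4, -0.9]
gripper_width: 8.1
grasp_force: 59.0
```

Emit:
servo_tool([
  [[40, 0, 0, 0, 0, 0, 0], [40, 0, 0, 0, 0, 0, 0], [40, 0, 0, -30, 0, 0, 0], [40, 0, 0, -75, 0, 0, 0], [40, -40, 36, -85, 0, 0, 0], [40, -80, 72, -85, 0, 0, 0], [40, -120, 109, -85, 0, 0, 0], [40, -160, 145, -85, 0, 0, 0], [40, -200, 181, -85, 0, 0, 0], [40, -240, 217, -85, 0, 0, 0]],
])

```text
clock: 17.25
position: [514.9, 165.6, 361.1]
ee_rot: [-0.682, 0.731, -0.0, 0.0]
contact_force: [0.0, 1.1, 0.2]
gripper_width: 39.7
grasp_force: 0.0
```

Emit:
servo_tool([
  [[40, -40, 36, 0, 0, 0, 0], [40, -78, 70, 0, 0, 0, 0], [40, -78, 70, 0, 0, 0, 0]],
])

```text
clock: 17.62
position: [450.0, 249.1, 361.3]
ee_rot: [-0.684, 0.729, -0.0, 0.0]
contact_force: [0.0, 0.2, -0.1]
gripper_width: 39.9
grasp_force: 0.0
```

```bash
python3 -c "
from h import *
p=np.load('cab.npy')
t=arm.get_image('top')[:,:,::-1];s=arm.get_image('scene')[:,:,::-1];cv2.imwrite('pics/t7.png',t);cv2.imwrite('pics/s7.png',s)
P=arm.read_state()['position'];print(P,proj('top',P),proj('scene',P))
a=cv2.resize(t[150:310,305:505],(400,320),interpolation=cv2.INTER_CUBIC)
a=cv2.resize(t[190:300,310:490],(800,489),interpolation=cv2.INTER_CUBIC)
cv2.imwrite('pics/c6.png',a)"
```

```text
[451.61278693 247.47489333 361.00955405] [[266.65368902 268.72485573]] [[248.51518335 235.69022641]]
```

View pics/c6.png

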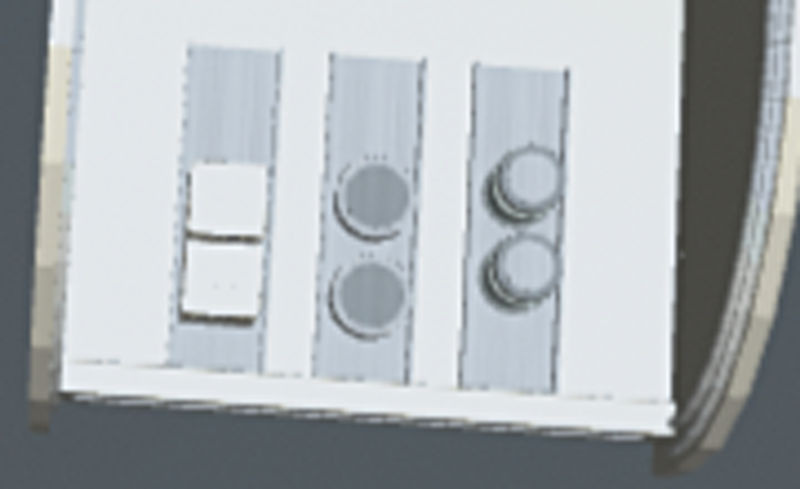

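The shutter is up and clear. The jars are in the right-hand row: front lid at crop (526,265), rear at (530,178). Tins are in the middle row and cartons on the left. I'll locate them from the row edges and lids.

```bash
cat > f2.py <<'E'
from h import *
from scipy.optimize import least_squares
q=lambda u:np.array([310,190])+np.array(u)/4.444
def C2W(p,X):
    c,s=np.cos(p[2]),np.sin(p[2]);X=np.atleast_2d(X)
    return np.c_[p[0]+c*X[:,0]-s*X[:,1],p[1]+s*X[:,0]+c*X[:,1],X[:,2]]
X=[[-203,90,60],[-203,0,60],[-203,-90,60],[2,90,47],[2,0,47],[2,-90,47]]
U=q([(213.5,369),(361,380.5),(506.5,391),(235,47),(377.5,57),(520.5,67)])
r=least_squares(lambda p:(proj("top",C2W(p,X))-U).ravel(),[675,-80,-.06]);print(r.x.round(3),r.fun.reshape(-1,2).round(1).tolist())
p=r.x;np.save("cab2.npy",p)
def W2C(W):
    c,s=np.cos(p[2]),np.sin(p[2]);d=np.atleast_2d(W)[:,:2]-p[:2];return np.c_[c*d[:,0]+s*d[:,1],-s*d[:,0]+c*d[:,1]]
w=ray("top",q([(526,265),(530,178)]),107);print(w.round(1),W2C(w).round(1))
print(C2W(p,[-181,-90,45]),C2W(p,[-137,-90,45]),C2W(p,[-92,-90,45]))
E
python3 f2.py
```

```text
[ 6.73659e+02 -7.64470e+01 -6.80000e-02] [[0.0, -0.2], [-0.1, -0.2], [0.3, 0.0], [-0.2, -0.1], [-0.1, 0.1], [-0.0, 0.3]]
[[ 535.9 -156.9  107. ]
 [ 588.7 -160.3  107. ]] [[-132.   -89.5]
 [ -79.1  -89.4]]
[[ 486.99926684 -154.03026349   45.        ]] [[ 530.89900365 -156.99895149   45.        ]] [[ 575.79646175 -160.03510968   45.        ]]
```

```bash
python3 -c "
from h import *
from f2 import C2W,p
P=C2W(p,[-36,-90,130])[0];print(P,arm.read_state()['joints'].round(2))
for d in(1,-1):print(to(P,p[2]+d*np.pi/2))" | tail -3
```

```text
[ 631.66885404 -163.81343986  130.        ] [ 0.82  0.12  0.05  0.   -1.49 -0.88]
(array([ 398.2, -207.1,  231.2]), array([-1.000e-03,  0.000e+00,  1.571e+00]))
(array([ 398.2, -207.1,  231.2]), array([-0.000e+00, -1.000e-03, -1.571e+00]))
```

Emit:
servo_tool([
  [[12, 40, -21, 0, 0, 0, 0.16], [12, 80, -42, 0, 0, 0, 0.32], [12, 120, -63, 0, 0, 0, 0.48], [12, 160, -84, 0, 0, 0, 0.64], [12, 200, -105, 0, 0, 0, 0.8], [12, 240, -126, 0, 0, 0, 0.96], [12, 280, -147, 0, 0, 0, 1.12], [12, 320, -168, 0, 0, 0, 1.28], [12, 360, -188, 0, 0, 0, 1.44], [12, 398, -207, 0, 0, 0, 1.571]],
])

```text
clock: 18.98
position: [631.2, -167.1, 360.2]
ee_rot: [0.038, 0.999, -0.0, -0.0]
contact_force: [0.6, 0.7, -0.2]
gripper_width: 12.2
grasp_force: 0.0
```

Emit:
servo_tool([
  [[12, 0, 0, 0, 0, 0, 0], [12, 0, 0, 0, 0, 0, 0]],
])

```text
clock: 19.23
position: [630.8, -164.6, 360.1]
ee_rot: [0.035, 0.999, -0.0, -0.0]
contact_force: [-0.4, 0.2, 0.0]
gripper_width: 12.0
grasp_force: 0.0
```

```bash
python3 -c "
from h import *
from f2 import C2W,p
P=C2W(p,[-36,-90,130])[0];print(arm.read_state()['position'].round(1),to(P,p[2]-np.pi/2),to(P,p[2]+np.pi/2))" | tail -1
```

```text
[ 630.8 -164.6  360.1] (array([ -0.9,   0.9, 230.1]), array([-1.00e-03,  0.00e+00,  3.14e+00])) (array([ -0.9,   0.9, 230.1]), array([-0.   , -0.001, -0.002]))
```

Emit:
servo_tool([
  [[12, -1, 1, 50, 0, 0, 0], [12, -1, 1, 100, 0, 0, 0], [12, -1, 1, 150, 0, 0, 0], [12, -1, 1, 200, 0, 0, 0], [12, -1, 1, 240, 0, 0, 0], [12, -1, 1, 270, 0, 0, 0], [12, -1, 1, 290, 0, 0, 0], [12, -1, 1, 300, 0, 0, 0], [12, -1, 1, 300, 0, 0, 0]],
])

```text
clock: 20.35
position: [632.2, -162.0, 60.5]
ee_rot: [0.034, 0.999, -0.0, -0.0]
contact_force: [0.5, 0.7, -0.2]
gripper_width: 11.8
grasp_force: 0.0
```

Emit:
servo_tool([
  [[12, 0, 0, 3, 0, 0, 0], [12, 0, 0, 6, 0, 0, 0], [12, 0, 0, 9, 0, 0, 0], [12, 0, 0, 9, 0, 0, 0]],
])

```text
clock: 20.85
position: [632.2, -162.5, 51.2]
ee_rot: [0.034, 0.999, 0.0, -0.0]
contact_force: [-0.1, -0.6, -0.2]
gripper_width: 12.0
grasp_force: 0.0
```

Emit:
servo_tool([
  [[12, 0, -1, 2, 0, 0, 0], [12, 0, -1, 4, 0, 0, 0], [12, 0, -1, 6, 0, 0, 0], [12, 0, -1, 7, 0, 0, 0], [12, 0, -1, 7, 0, 0, 0]],
])

```text
clock: 21.48
position: [632.3, -163.4, 44.3]
ee_rot: [0.034, 0.999, 0.0, -0.0]
contact_force: [0.1, -0.1, -0.1]
gripper_width: 11.7
grasp_force: 0.0
```

Emit:
servo_tool([
  [[12, 0, 0, 2, 0, 0, 0], [12, 0, 0, 4, 0, 0, 0], [12, 0, 0, 4, 0, 0, 0]],
])

```text
clock: 21.85
position: [632.1, -163.4, 40.1]
ee_rot: [0.034, 0.999, 0.0, -0.0]
contact_force: [0.2, 0.2, -0.4]
gripper_width: 11.9
grasp_force: 0.0
```

Emit:
servo_tool([
  [[12, 0, 0, 2, 0, 0, 0], [12, 0, 0, 4, 0, 0, 0], [12, 0, 0, 4, 0, 0, 0]],
])

```text
clock: 22.22
position: [632.1, -163.4, 36.1]
ee_rot: [0.034, 0.999, 0.0, -0.0]
contact_force: [-0.8, -0.1, 0.1]
gripper_width: 12.2
grasp_force: 0.0
```

No contact with the deck even at TCP z = 36, so the real fingertips sit roughly 30 mm above the stated TCP. That also explains the missed bar. I'll feel for the deck to calibrate.

Emit:
servo_tool([
  [[12, 0, 0, 4, 0, 0, 0], [12, 0, 0, 8, 0, 0, 0], [12, 0, 0, 11, 0, 0, 0], [12, 0, 0, 14, 0, 0, 0], [12, 0, 0, 14, 0, 0, 0]],
])

```text
clock: 22.85
position: [632.1, -163.4, 22.0]
ee_rot: [0.034, 0.999, 0.0, -0.0]
contact_force: [0.7, 0.3, 0.1]
gripper_width: 12.0
grasp_force: 0.0
```

Emit:
servo_tool([
  [[12, 0, 0, 2, 0, 0, 0], [12, 0, 0, 4, 0, 0, 0], [12, 0, 0, 6, 0, 0, 0], [12, 0, 0, 6, 0, 0, 0]],
])

```text
clock: 23.35
position: [632.1, -163.4, 16.2]
ee_rot: [0.034, 0.999, 0.0, -0.0]
contact_force: [-0.1, 1.3, -0.2]
gripper_width: 11.9
grasp_force: 0.0
```

Emit:
servo_tool([
  [[12, 0, 0, 2, 0, 0, 0], [12, 0, 0, 4, 0, 0, 0], [12, 0, 0, 4, 0, 0, 0]],
])

```text
clock: 23.72
position: [632.5, -163.5, 14.5]
ee_rot: [0.034, 0.999, -0.0, 0.0]
contact_force: [-2.7, 0.7, 9.1]
gripper_width: 12.0
grasp_force: 4.5
```

Emit:
servo_tool([
  [[12, 0, 0, 2, 0, 0, 0], [12, 0, 0, 3, 0, 0, 0], [12, 0, 0, 3, 0, 0, 0]],
])

```text
clock: 24.1
position: [632.6, -163.5, 14.4]
ee_rot: [0.033, 0.999, -0.001, 0.001]
contact_force: [-7.1, 3.4, 21.6]
gripper_width: 12.0
grasp_force: 10.5
```

Deck contact is at TCP z ≈ 14.7, so the tips sit about 30 mm above the stated TCP. I'll raise to 15 mm above the deck and push the jars forward.

Emit:
servo_tool([
  [[12, 0, 0, -10, 0, 0, 0], [12, 0, 0, -21, 0, 0, 0], [12, 5, 0, -21, 0, 0, 0], [12, 10, 0, -21, 0, 0, 0], [12, 14, 0, -21, 0, 0, 0], [12, 18, 0, -21, 0, 0, 0], [12, 23, 0, -21, 0, 0, 0], [12, 28, 0, -21, 0, 0, 0], [12, 33, 0, -21, 0, 0, 0], [12, 38, 0, -21, 0, 0, 0]],
])

```text
clock: 25.35
position: [594.1, -160.8, 30.4]
ee_rot: [0.034, 0.999, 0.0, 0.0]
contact_force: [1.6, -1.2, -0.6]
gripper_width: 12.0
grasp_force: 0.6
```

Emit:
servo_tool([
  [[12, 5, 0, 0, 0, 0, 0], [12, 10, 0, 0, 0, 0, 0], [12, 15, 0, 0, 0, 0, 0], [12, 20, 0, 0, 0, 0, 0], [12, 24, 0, 0, 0, 0, 0], [12, 27, 0, 0, 0, 0, 0], [12, 29, 0, 0, 0, 0, 0]],
])

```text
clock: 26.22
position: [565.3, -158.9, 30.4]
ee_rot: [0.034, 0.999, -0.0, 0.0]
contact_force: [1.1, 0.0, -0.7]
gripper_width: 11.9
grasp_force: 0.7
```

Emit:
servo_tool([
  [[12, 2, 0, 0, 0, 0, 0], [12, 4, 0, 0, 0, 0, 0], [12, 5, 0, 0, 0, 0, 0], [12, 5, 0, 0, 0, 0, 0]],
])

```text
clock: 26.72
position: [562.0, -158.5, 31.0]
ee_rot: [0.034, 0.999, -0.0, 0.002]
contact_force: [5.3, 0.1, -0.8]
gripper_width: 12.1
grasp_force: 2.4
```

Emit:
servo_tool([
  [[12, 2, 0, 0, 0, 0, 0], [12, 3, 0, 0, 0, 0, 0], [12, 3, 0, 0, 0, 0, 0]],
])

```text
clock: 27.1
position: [561.9, -158.3, 32.1]
ee_rot: [0.033, 0.999, -0.0, 0.005]
contact_force: [8.3, -0.4, -0.0]
gripper_width: 12.2
grasp_force: 4.1
```

Both jars are against the lip (force rising at TCP x 562). I'll back off, raise and travel to the new jar.

Emit:
servo_tool([
  [[12, -10, 0, 0, 0, 0, 0], [12, -20, 0, 0, 0, 0, 0], [12, -20, 0, -10, 0, 0, 0], [12, -20, 0, -60, 0, 0, 0], [12, -20, 0, -120, 0, 0, 0], [12, -20, 0, -180, 0, 0, 0], [12, -20, 0, -240, 0, 0, 0], [12, -20, 0, -290, 0, 0, 0], [12, -20, 0, -295, 0, 0, 0], [12, -20, 0, -295, 0, 0, 0]],
])

```text
clock: 28.35
position: [576.6, -159.5, 325.2]
ee_rot: [0.034, 0.999, 0.0, -0.0]
contact_force: [0.8, 0.6, -0.3]
gripper_width: 11.9
grasp_force: 0.0
```

```bash
python3 -c "
from h import *
from f2 import p
print(arm.read_state()['position'].round(1),to([483.2,377.9,200],p[2]+np.pi/2))" | tail -1
```

```text
[ 576.6 -159.5  325.2] (array([129.7, 529.6, 125.7]), array([ 0.001, -0.001, -0.001]))
```

Emit:
servo_tool([
  [[12, 13, 53, 0, 0, 0, 0], [12, 26, 106, 0, 0, 0, 0], [12, 39, 159, 0, 0, 0, 0], [12, 52, 212, 0, 0, 0, 0], [12, 65, 265, 0, 0, 0, 0], [12, 78, 318, 0, 0, 0, 0], [40, 91, 371, 0, 0, 0, 0], [65, 104, 424, 20, 0, 0, 0], [65, 117, 477, 60, 0, 0, 0], [65, 129.5, 529.5, 110, 0, 0, 0]],
])

```text
clock: 29.6
position: [484.8, 366.5, 223.5]
ee_rot: [0.034, 0.999, -0.001, -0.001]
contact_force: [0.5, 0.0, -0.3]
gripper_width: 64.8
grasp_force: 0.0
```

Emit:
servo_tool([
  [[65, 0, 0, 0, 0, 0, 0], [65, 0, 0, 0, 0, 0, 0], [65, 0, 0, 0, 0, 0, 0]],
])

```text
clock: 29.98
position: [486.9, 364.9, 227.5]
ee_rot: [0.035, 0.999, 0.001, 0.001]
contact_force: [-0.1, 0.0, -0.1]
gripper_width: 64.7
grasp_force: 0.0
```

```bash
python3 -c "
from h import *
from f2 import p
print(arm.read_state()['position'].round(1),to([483.2,377.9,70],p[2]+np.pi/2))
t=arm.get_image('top')[:,:,::-1];cv2.imwrite('pics/t8.png',t)
b=t[190:300,310:490];g=cv2.resize(cv2.cvtColor(b,cv2.COLOR_BGR2GRAY),None,fx=4.444,fy=4.444,interpolation=cv2.INTER_CUBIC)
c=cv2.HoughCircles(g[:,440:600],cv2.HOUGH_GRADIENT,1,50,param1=80,param2=20,minRadius=28,maxRadius=42)
print(None if c is None else (c[0]+[440,0,0]).round())
from f2 import q,W2C
if c is not None: print(W2C(ray('top',q(c[0][:,:2]+[440,0]),107)).round(1))
" | tail -8
```

```text
[ 588.7 -160.3  107. ]] [[-132.   -89.5]
 [ -79.1  -89.4]]
[[ 486.99926684 -154.03026349   45.        ]] [[ 530.89900365 -156.99895149   45.        ]] [[ 575.79646175 -160.03510968   45.        ]]
[486.9 364.9 227.5] (array([  4.8,  12.6, 157.5]), array([ 0.001,  0.001, -0.002]))
[[522. 276.  37.]
 [522. 346.  38.]]
[[-138.6  -87.1]
 [-180.6  -89.2]]
```

Jars measure at cabinet x ≈ -180.6 and -138.6, as wanted. Now down over the new jar.

Emit:
servo_tool([
  [[65, 4.8, 12.6, 45, 0, 0, 0], [65, 4.8, 12.6, 90, 0, 0, 0], [65, 4.8, 12.6, 135, 0, 0, 0], [65, 4.8, 12.6, 157, 0, 0, 0], [65, 4.8, 12.6, 175, 0, 0, 0], [65, 4.8, 12.6, 193, 0, 0, 0], [65, 4.8, 12.6, 210, 0, 0, 0], [65, 4.8, 12.6, 226, 0, 0, 0], [65, 4.8, 12.6, 238, 0, 0, 0], [65, 4.8, 12.6, 238, 0, 0, 0]],
])

```text
clock: 31.28
position: [481.9, 377.9, -12.7]
ee_rot: [0.034, 0.999, -0.001, -0.001]
contact_force: [0.3, -0.8, 0.7]
gripper_width: 65.3
grasp_force: 0.0
```

Emit:
servo_tool([
  [[55, 0, 0, 0, 0, 0, 0], [46, 0, 0, 0, 0, 0, 0], [35, 0, 0, 0, 0, 0, 0], [35, 0, 0, 0, 0, 0, 0], [35, 0, 0, 0, 0, 0, 0], [35, 0, 0, 0, 0, 0, 0]],
])

```text
clock: 32.02
position: [482.8, 379.1, -10.6]
ee_rot: [0.034, 0.999, 0.001, 0.001]
contact_force: [-0.6, -1.3, 4.9]
gripper_width: 42.3
grasp_force: 61.6
```

Jar gripped (42.3 mm, 61 N). I'll lift it gently first, then high.

Emit:
servo_tool([
  [[35, 0, 0, -5, 0, 0, 0], [35, 0, 0, -12, 0, 0, 0], [35, 0, 0, -20, 0, 0, 0], [35, 0, 0, -20, 0, 0, 0]],
])

```text
clock: 32.52
position: [482.7, 379.0, 9.1]
ee_rot: [0.034, 0.999, 0.001, 0.0]
contact_force: [-0.4, 0.2, -2.2]
gripper_width: 42.2
grasp_force: 61.0
```

Emit:
servo_tool([
  [[35, 0, 0, -20, 0, 0, 0], [35, 0, 0, -60, 0, 0, 0], [35, 0, 0, -110, 0, 0, 0], [35, 0, 0, -160, 0, 0, 0], [35, 0, 0, -210, 0, 0, 0], [35, 0, 0, -260, 0, 0, 0], [35, 0, 0, -300, 0, 0, 0], [35, 0, 0, -330, 0, 0, 0], [35, 0, 0, -340, 0, 0, 0], [35, 0, 0, -340, 0, 0, 0]],
])

```text
clock: 33.78
position: [482.0, 378.5, 347.6]
ee_rot: [0.034, 0.999, -0.0, -0.0]
contact_force: [0.2, -0.5, -3.6]
gripper_width: 42.1
grasp_force: 61.4
```

```bash
python3 -c "
from h import *
from f2 import p,C2W
t=arm.get_image('top')[:,:,::-1];cv2.imwrite('pics/t9.png',t);s=arm.get_image('scene')[:,:,::-1];cv2.imwrite('pics/s9.png',s)
P=C2W(p,[-86,-90,340])[0];print(P,arm.read_state()['position'].round(1),to(P,p[2]+np.pi/2))" | tail -1
```

```text
[ 581.78278949 -160.43993077  340.        ] [481.7 378.2 346.1] (array([-136.6, -530.5,    7.1]), array([-0.003, -0.003, -0.001]))
```

Emit:
servo_tool([
  [[35, -6, -25, 0, 0, 0, 0], [35, -18, -70, 0, 0, 0, 0], [35, -31, -120, 0, 0, 0, 0], [35, -44, -170, 0, 0, 0, 0], [35, -57, -220, 0, 0, 0, 0], [35, -70, -270, 0, 0, 0, 0], [35, -83, -320, 0, 0, 0, 0], [35, -95, -370, 0, 0, 0, 0], [35, -108, -420, 0, 0, 0, 0], [35, -120, -465, 0, 0, 0, 0]],
])

```text
clock: 35.12
position: [569.4, -96.2, 347.4]
ee_rot: [0.035, 0.999, -0.0, -0.001]
contact_force: [0.8, 0.4, -3.3]
gripper_width: 41.8
grasp_force: 61.4
```

Emit:
servo_tool([
  [[35, -8, -33, 0, 0, 0, 0], [35, -14, -55, 0, 0, 0, 0], [35, -16.6, -65.5, 0, 0, 0, 0], [35, -16.6, -65.5, 0, 0, 0, 0]],
])

```text
clock: 35.62
position: [582.0, -160.6, 347.6]
ee_rot: [0.035, 0.999, 0.0, -0.001]
contact_force: [0.3, 0.4, -1.9]
gripper_width: 41.8
grasp_force: 61.4
```

```bash
python3 -c "
from h import *
from f2 import p,C2W
P=C2W(p,[-86,-90,55])[0];print(arm.read_state()['position'].round(1),to(P,p[2]+np.pi/2))" | tail -1
```

```text
[ 582.  -160.6  347.6] (array([-2.000e-01,  1.000e-01,  2.926e+02]), array([ 0.   , -0.001, -0.002]))
```

Emit:
servo_tool([
  [[35, 0, 0, 35, 0, 0, 0], [35, 0, 0, 80, 0, 0, 0], [35, 0, 0, 125, 0, 0, 0], [35, 0, 0, 170, 0, 0, 0], [35, 0, 0, 215, 0, 0, 0], [35, 0, 0, 250, 0, 0, 0], [35, 0, 0, 275, 0, 0, 0], [35, 0, 0, 290, 0, 0, 0], [35, 0, 0, 298, 0, 0, 0], [35, 0, 0, 298, 0, 0, 0]],
])

```text
clock: 36.88
position: [582.7, -159.8, 50.6]
ee_rot: [0.034, 0.999, -0.0, 0.0]
contact_force: [0.1, 0.7, -2.9]
gripper_width: 41.5
grasp_force: 61.4
```

Emit:
servo_tool([
  [[35, 0, 0, 3, 0, 0, 0], [35, 0, 0, 6, 0, 0, 0], [35, 0, 0, 9, 0, 0, 0], [35, 0, 0, 11, 0, 0, 0], [35, 0, 0, 11, 0, 0, 0]],
])

```text
clock: 37.5
position: [582.3, -160.1, 39.1]
ee_rot: [0.034, 0.999, -0.0, -0.0]
contact_force: [-0.3, 0.8, -2.2]
gripper_width: 42.0
grasp_force: 61.4
```

Emit:
servo_tool([
  [[35, 0, 0, 2, 0, 0, 0], [35, 0, 0, 3.5, 0, 0, 0], [35, 0, 0, 3.5, 0, 0, 0]],
])

```text
clock: 37.88
position: [582.3, -160.0, 35.7]
ee_rot: [0.034, 0.999, 0.0, -0.0]
contact_force: [-0.8, -0.7, -2.9]
gripper_width: 41.7
grasp_force: 61.4
```

Emit:
servo_tool([
  [[35, 0, 0, 1, 0, 0, 0], [35, 0, 0, 2, 0, 0, 0], [35, 0, 0, 2, 0, 0, 0]],
])

```text
clock: 38.25
position: [582.6, -160.1, 34.4]
ee_rot: [0.034, 0.999, -0.0, 0.0]
contact_force: [-0.6, 0.7, 1.8]
gripper_width: 41.9
grasp_force: 61.8
```

The jar is on the deck at the expected height (34.4). Release and retreat upward.

Emit:
servo_tool([
  [[45, 0, 0, 0, 0, 0, 0], [50, 0, 0, 0, 0, 0, 0], [60, 0, 0, 0, 0, 0, 0], [60, 0, 0, -2, 0, 0, 0], [60, 0, 0, -20, 0, 0, 0], [60, 0, 0, -60, 0, 0, 0], [60, 0, 0, -120, 0, 0, 0], [60, 0, 0, -180, 0, 0, 0], [60, 0, 0, -240, 0, 0, 0], [60, 0, 0, -300, 0, 0, 0]],
])

```text
clock: 39.5
position: [582.0, -160.0, 336.2]
ee_rot: [0.034, 0.999, 0.0, 0.0]
contact_force: [2.3, -0.1, -0.4]
gripper_width: 59.9
grasp_force: 0.0
```

Emit:
servo_tool([
  [[60, 0, 0, -15, 0, 0, 0], [60, 10, 50, -20, 0, 0, 0], [60, 25, 105, -20, 0, 0, 0], [60, 40, 160, -20, 0, 0, 0], [60, 55, 215, -20, 0, 0, 0], [60, 70, 270, -20, 0, 0, 0], [60, 85, 325, -20, 0, 0, 0], [60, 100, 380, -20, 0, 0, 0], [60, 110, 420, -20, 0, 0, 0], [60, 110, 420, -20, 0, 0, 0]],
])

```text
clock: 40.75
position: [500.3, 268.8, 352.2]
ee_rot: [0.032, 0.999, -0.001, -0.001]
contact_force: [0.3, -0.5, -0.1]
gripper_width: 59.7
grasp_force: 0.0
```

```bash
python3 -c "
from h import *
from f2 import p,W2C,q
t=arm.get_image('top')[:,:,::-1]
g=cv2.resize(t[190:300,310:490],(800,489),interpolation=cv2.INTER_CUBIC);cv2.imwrite('pics/c9.png',g)
g=cv2.cvtColor(g,cv2.COLOR_BGR2GRAY)
c=cv2.HoughCircles(g[:,440:600],cv2.HOUGH_GRADIENT,1,50,param1=80,param2=20,minRadius=28,maxRadius=42)
print(c[0]+[440,0,0],W2C(ray('top',q(c[0][:,:2]+[440,0]),107)).round(1))"|tail -6
```

```text
[[ 486.99926684 -154.03026349   45.        ]] [[ 530.89900365 -156.99895149   45.        ]] [[ 575.79646175 -160.03510968   45.        ]]
[[523.5        274.5         34.59999847]
 [525.5        187.5         37.        ]
 [521.5        344.5         39.09999847]] [[-137.9  -88.3]
 [ -85.1  -87. ]
 [-180.   -89.1]]
```

View pics/c9.png

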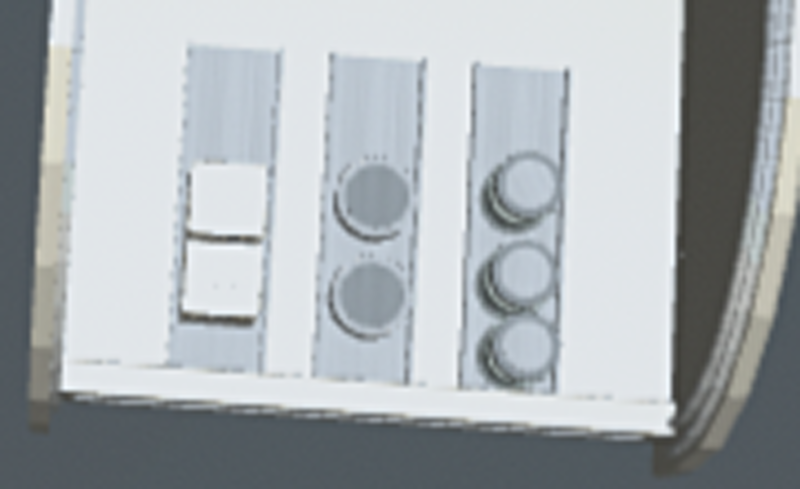

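Three jars stand upright in the right-hand row at crop (521,345), (523,274) and (525,187), which is cabinet x ≈ -180, -138 and -85. The tins and cartons haven't moved, and the shutter is still up. Handing in.

```bash
python3 -c "
from h import *
print(arm.job_done())"
```

```text
the job is handed in; nothing more can be done
None
```

The job is handed in with no verdict returned. In the last picture the shutter is up and the three jars stand in the right-hand row (front at the lip, about 8 mm clear between second and new jar); cartons and tins are unmoved, but I did not recheck the bench items.

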